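# Shut the cold tap and click its blue cap on

### The arm

A 6-joint arm with a two-finger parallel gripper is mounted at the origin on the work surface. World frame = base frame: x ahead of the robot, y to its left, z up, the work surface at z = 0. Lengths are in mm, angles in rad, forces in N, time in s.
With the tool pointing down it reaches from about 350 to 775 mm from the base axis. Payload 7.3 kg.
Tool frame: the origin (TCP) lies at the very end of the fingers, on their centre line; the grasp point (between the pads) lies behind it (bot.grip_point_offset is the z of the grasp point in the tool frame, in mm); z points along the fingers, y is the line along which they close (so a half turn about z gives the same grasp; the last joint's range is limited). The gripper opens to 92 mm and grips with 3 to 60 N. Pads are 19 mm wide; open, the fingers measure 130 mm over their backs; the gripper's body (75 mm by 190 mm) begins 47 mm behind the grasp point.
Start: joints at [-1.464, 0.342, 1.524, -0, 1.275, -0.146], TCP at [131.333, -508.327, 226.741] pointing down, gripper open.
Joint ranges: [-2.53, 2.53], [-0.77, 2.02], [0.04, 2.7], [-1, 4.14], [0.28, 2.66], [-3.11, 3.11]. Speed limits (rad/s): [2.57, 2.57, 3.14, 3.14, 3.14, 3.14].

### API

Orientations are given as [roll, pitch, yaw] about the fixed x, y, z axes, in that order (R = Rz(yaw) Ry(pitch) Rx(roll)).
In Python, from plant import bot gives the robot as it stands. The module is installed in compiled form; this text tells all that it offers.
- The arm moves only by the shell command python3 -m crank 'ROWS'. ROWS is JSON, a list that holds one entry, the list of rows, each a list of 5 numbers: the opening, from 0 (shut) to 1 (fully open), then the shift along the tool's x, y, z in cm, then the turn about the tool's z in degrees. In form: [[[claw, x, y, z, turn], ...]]. A call has exactly 10 rows; each row is the pose to reach, as a shift and turn from the pose commanded when the call began, along the tool's axes at that moment; what a row does not reach only later rows make up. A row lasts 1/10 s, in which the tool goes at most 50 mm and 8.59 degrees, less where a joint would pass 70% of its speed; a pose out of reach is approached as far as the arm can. A call with a gripper value outside its range is refused whole. The fingers move at their own pace and stop on an object; the grip force is fixed at half the most. Time passes only in rows, so rows that repeat a pose let the fingers close, or fill a call up. It gives the time, the measured TCP pose, the force, the opening and the grip force at its end, in the units of the state.
- bot.get_obs(): the state, without advancing time (a new reading comes with each control period).
- bot.capture(name): name is "side" or "top"; returns (picture, depth): 384x512x3 uint8, red, green, blue; 384x512 float32, mm along the optical axis (not along the pixel's ray), 0 where there is no reading.
- bot.calibration(name): a dict with "vertical_fov" (degrees; the focal length in pixels is half the picture's height over the tangent of half this angle, whatever the lens; pixels are square), "cx", "cy" (the principal point, pixels), "rvec" (rotation vector, rad) and "tvec" (3), from world to camera coordinates, as OpenCV has them. Camera axes: x right, y down, z forward; pixel columns grow to the right and rows downward; lengths in mm; the calibration is good to about 2 mm. A picture is of the moment at which its call begins. calibration takes no time and is no camera call.
- bot.close_job(): hands the job in; it is judged then, once.
The state is a dict: "time": time; "joint_positions": joint angles; "dq": joint speeds; "tau": joint torques, N m; "tool_pos": TCP position; "tcp_rot": TCP orientation; "contact_force": force on the tool from outside, world axes, zero at the start; "moment": the same for the moment, N m; "grip_width": finger opening in mm; "finger_force": force on a finger pad.
Only numpy, scipy, OpenCV 4.12 (cv2) and the standard library are available. Lean on these libraries where they do the work, as an engineer would, in place of code of your own. Each camera call takes 0.05 s, during which the arm holds its last target. There are 200 camera calls.

### The job

The cold lever of the sink tap has been left part open and its blue cap is off. First turn the cold lever fully shut, then fit the blue cap over the bare stud on top of the cold lever and press straight down until it clicks and sits fully home. Do not let go: keep pressing the cap down firmly after the click and finish while still pressing it, with the cold lever shut, the hot lever left shut and everything else on the worktop left where it is.

Things in the scene. Friction and masses are not known exactly. Their poses are not given: they have to be found in the camera images.
- cold_valve (a joint): Opening of the cold tap, rad: 0 = shut, lever on its stop and pointing along world +y (straight out, away from the spout); 1.57 = full open, lever along world +x. Shutting turns it anticlockwise seen from above. Starts between 0.5 and 1.3. It stays where it is left; a friction of about 0.2 N m holds it (3 to 4 N at 65 mm from the axis).
- cold_lever: The cold tap's chrome lever and its hub, bare on top. Origin: centre of the hub's flat aluminium top face (34 mm across), on the lever's vertical axis, 98 mm above the sink plate; z up, x along the lever to its tip. The cap is home when its underside lies on this face; cap and face are hard, so the force then climbs at once.
- stud_tip (a point): Top of the brass stud, 16 mm above the hub face: 11 mm across, tapered to 5.6 mm at the tip. Four sprung steel balls stand out of it to 9 mm from the axis, centred 8.5 mm above the face; the cap's lip is forced down over them. Resistance starts with the cap 13 mm above the face, peaks at 7 to 12 N near 11 mm, is gone by 7 mm, then the balls pull the cap down: the click.
- cold_lever_tip (a point): Centre of the upper side of the round end of the cold lever, 84 mm out from the axis and 87 mm above the sink plate (11 mm below the hub's top face). The lever is a chrome bar 14 mm wide and 9 mm thick (from this point's height down to 9 mm below it) with a round end 17 mm across; below it there is 78 mm of free height over the sink plate.
- cap: Blue plastic cap, an upside-down cup: 34 mm across, 22 mm tall, about 25 g, open underneath. It stands open side down on the draining board (the steel sink plate). Origin: centre of its underside; z up. The opening is 14 mm across inside a 3 mm thick lip; above that the hollow is 22 mm across and 18 mm deep from the underside. It is round: its yaw does not matter.
- tap: The chrome two-lever sink mixer: origin centre of its foot on the sink plate, z up, the cold lever's axis at y +90 mm, the hot lever's at y -90 mm. A bridge 61 mm high joins the valves. In the middle the spout rises to 186 mm and runs forward (+x), turned about 29 degrees to the hot side, out to 178 mm from the middle.
- hot_valve (a joint): Opening of the hot tap (red cap) in rad: 0 = shut, where it starts and must stay, its lever pointing along world -y, 84 mm long.
- sink: Inset steel sink, 490 by 1000 mm plate standing 4 mm above the wooden worktop; origin at its centre at the worktop's height. The tap stands on its rear ledge (towards the robot), the bowl is in front of the tap, the ribbed draining board on the +y side.
- plug: Bystander on the draining board: black rubber sink plug, 48 mm across, 24 mm tall; origin centre of underside.
- tin: Bystander on the draining board: low round tin, aluminium with a brass lid, 48 mm across, 19 mm tall; origin centre of underside.
- brush: Bystander on the draining board beyond the small things: white washing-up brush with green bristles, 210 mm long, lying flat.
- mug: Bystander on the wooden worktop to the robot's right, this side of the sink: blue mug, 82 mm across, 92 mm tall.
- soap: Bystander on the worktop to the robot's right of the sink: green washing-up liquid bottle, 64 mm across, 200 mm tall.
- screwdriver: Bystander lying on the worktop, near the robot on its left.
- wrench: Bystander lying on the worktop, near the robot on its right.
There are look-alikes about, which are no part of the job. Several things have the shape of the cap; the one meant has the colours described above.

How it is judged:
By the outcome, as a careful person would: the job done as asked, in the order asked, and still so for the second after the job is handed in, while the arm keeps its last pose, push and grip.
It also fails if it takes over 64 s, if anything falls off the work surface, if the arm or the gripper's body presses on something with over 40 N, if the wrist force passes 120 N, or if a joint passes its speed limit or range.

## Working session

There is one attempt and no reset: what is moved stays moved. The work goes in short steps, Python scripts to look and compute and a shell command to move; the robot and the scene stay as the last step left them, time stands still between calls to the robot, and variables do not carry over. Pictures are saved under pics/ and viewed, at most 10 in all, crops included, and the job is handed in when it is done.

```bash
mkdir -p pics
cat > h.py <<'E'
import numpy as np,cv2
from plant import bot
from scipy.spatial.transform import Rotation as R
def cam(n):
    c=bot.calibration(n);f=192/np.tan(np.radians(c["vertical_fov"])/2)
    return f,c["cx"],c["cy"],cv2.Rodrigues(np.array(c["rvec"],float))[0],np.array(c["tvec"],float).ravel()
def shot(n,tag):
    p,d=bot.capture(n);cv2.imwrite(f"pics/{tag}.png",p[:,:,::-1]);np.save(f"pics/{tag}.npy",d);return p,d
def world(n,u,v,d):
    f,cx,cy,Rm,t=cam(n);u,v,d=[np.asarray(a,float) for a in(u,v,d)]
    return (np.stack([(u-cx)/f*d,(v-cy)/f*d,d],-1)-t)@Rm
def atz(n,u,v,z):
    o=-cam(n)[4]@cam(n)[3];r=world(n,u,v,1.)-o;return o+r*(z-o[2])/r[2]
def proj(n,P):
    f,cx,cy,Rm,t=cam(n);c=Rm@np.asarray(P,float)+t;return c[0]/c[2]*f+cx,c[1]/c[2]*f+cy
def st():
    o=bot.get_obs();print({k:np.round(o[k],3) for k in("time","tool_pos","tcp_rot","contact_force","grip_width","finger_force","joint_positions")});return o
def shift(P):
    "cm in current tool axes from the measured TCP to P"
    o=bot.get_obs();print("shift cm",np.round(R.from_euler("xyz",o["tcp_rot"]).inv().apply(np.array(P)-o["tool_pos"])/10,2))
E
python3 - <<'E'
from h import *
a,_=shot("top","top0");b,_=shot("side","side0")
cv2.imwrite("pics/both.png",cv2.resize(np.hstack([a,b])[:,:,::-1],(800,300)))
st();print(bot.grip_point_offset)
for n in("top","side"):
    print(n,bot.calibration(n),-cam(n)[4]@cam(n)[3])
E
```

```text
{'time': np.float64(0.1), 'tool_pos': array([ 131.306, -507.946,  226.136]), 'tcp_rot': array([-3.14 , -0.   ,  0.253]), 'contact_force': array([ 0.378, -0.3  , -0.745]), 'grip_width': np.float64(92.199), 'finger_force': np.float64(0.0), 'joint_positions': array([-1.464,  0.343,  1.525,  0.   ,  1.275, -0.146])}
-18.8
top {'vertical_fov': 48.10710483689187, 'cx': 255.76627511808903, 'cy': 191.91361521690848, 'rvec': array([ 2.16435686, -2.12457871,  0.1595855 ]), 'tvec': array([   1.76371911,  539.49143899, 1513.45095503])} [ 309.94295709   10.15131881 1576.52156053]
side {'vertical_fov': 47.27923443207872, 'cx': 260.7357709435597, 'cy': 192.64357195850053, 'rvec': array([ 0.88843493, -2.48109871,  1.13866043]), 'tvec': array([ 425.54131773,  295.63058922, 1250.78819825])} [-136.67032868  858.26011182 1038.10634185]
```

View pics/top0.png

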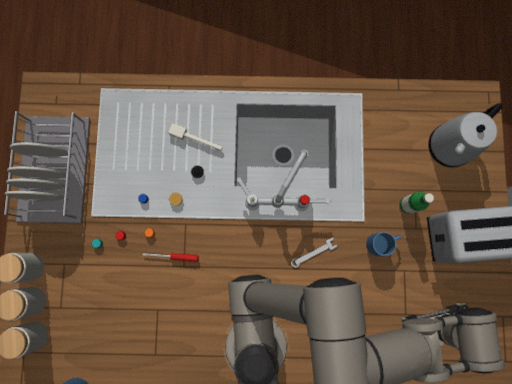

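View pics/side0.png

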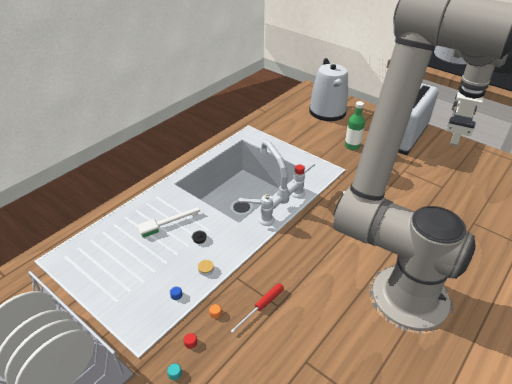

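The top view shows the blue cap at about (143,198), the cold hub at (252,200) with its lever tip near (240,181), the hot cap at (304,200), the tin at (176,199) and the plug at (197,172). I'll enlarge these for accuracy.

Run:
```python
from h import *
a=cv2.imread("pics/top0.png");b=cv2.imread("pics/side0.png")
A=cv2.resize(a[165:225,225:325],(800,480),interpolation=cv2.INTER_CUBIC)
cv2.imwrite("pics/c1.png",A)
def blob(n,im,lo,hi,box):
    h=cv2.cvtColor(im,cv2.COLOR_BGR2HSV);m=cv2.inRange(h,lo,hi);u0,v0,u1,v1=box
    ys,xs=np.nonzero(m[v0:v1,u0:u1]);return xs.mean()+u0,ys.mean()+v0,len(xs)
for n,im,box,bs in(("top",a,(130,185,160,212),(290,190,315,210)),("side",b,(160,280,190,305),(290,160,310,180))):
    d=np.load(f"pics/{n}0.npy")
    u,v,k=blob(n,im,(100,100,40),(130,255,255),box);print(n,u,v,k,"cap",atz(n,u,v,26 if n=="top" else 17),world(n,u,v,d[int(v),int(u)]))
    for lo in((0,120,40),(170,120,40)):
        try:
            u,v,k=blob(n,im,lo,(lo[0]+10,255,255),bs);print("hot",u,v,k,atz(n,u,v,124),world(n,u,v,d[int(v),int(u)]))
        except Exception as e:print(e)
d=np.load("pics/top0.npy")
P=world("top",*np.meshgrid(np.arange(225,325),np.arange(165,225)),d[165:225,225:325])
np.set_printoptions(linewidth=220)
print(P[10:45,8:40:1,2].astype(int)[::2])
```

```text
top 142.86363636363637 198.13636363636363 66 cap [510.93321867 421.69627316  26.        ] [511.61883854 423.10013918  20.71084623]
hot 304.2916666666667 199.38888888888889 72 [ 504.17904756 -154.04124863  124.        ] [ 503.90312638 -153.80800564  126.06337276]
hot 304.0 204.0 1 [ 488.34519654 -153.07726597  124.        ] [ 490.09603123 -154.67918682  109.74499325]
side 175.68992248062017 292.7751937984496 129 cap [512.180349   423.41604695  17.        ] [507.33481238 426.66340865  24.62549589]
hot 299.24657534246575 169.0 73 [ 499.51394111 -144.98747088  124.        ] [ 499.69290682 -145.26969559  123.74285171]
hot 295.0 171.0 1 [ 504.15718586 -126.76458228  124.        ] [ 513.37384836 -140.93163965  110.85292149]
[[   5   -5  -56 -136 -156 -145 -157 -150 -151 -156 -155 -156 -151 -156 -149 -152 -153 -156 -157 -150 -155 -158 -156 -150 -157 -145 1576 -156 -152 -151 -158 -156]
 [   4   -1  -61 -140 -147   91   89 -150 -161 -152 -150 -157 -149 -152 -148 -149 -152 -152 -152 -151 -154 -151 -152 -162 -148 -154 -152 -155 -158 -152 -150 -156]
 [   3    0  -60 -152   88   90   92   90   88 
[... 1861 characters left out ...]
1   91   86   64   67   59   59   68   66   67]
 [   1    5    5    4    7    3    0    1    6    3    0    5   10   10   56   92   93   98  100  102  111   97   90   82   66   64   60   57   57   65   62   60]
 [  10    8    3    9    1    5    0    0    1    8    0    5    3   13   18   15   53   64   72   82   61   62   51   15    7   12    0    4   10    4    6    1]
 [   5    7    0    3    1    5    4    2    6    6    9    8    7    6    4   15   18   10   13   17   23    8    5    7    6   -1    8    7    6    6    0    6]
 [   7    1    3    2    2    9    0    2    6    3    5    6    3    7   -3    7    4   -1    5    6    5    8    1    4    6    6    4    3    2    2    3    0]]
```

View pics/c1.png

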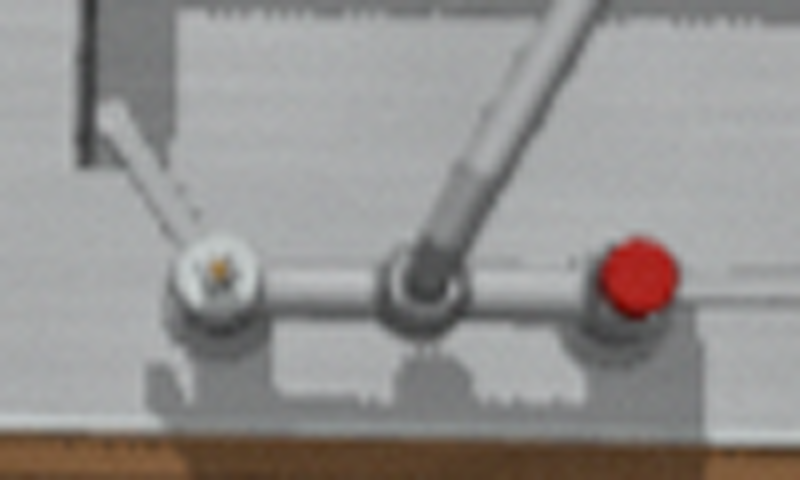

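The crop shows the hub face centred at crop pixel (217,277), which is full-frame (251.6,199.1). The stud tip is at (219,269), which is (251.9,198.1), and the lever's round end is at about (112,116), which is (238.5,179).

Run:
```python
from h import *
h=atz("top",251.6,199.1,102);s=atz("top",251.9,198.1,118);t=atz("top",238.5,179.0,91)
print(h,s,t,np.hypot(*(t-h)[:2]),"opening",np.arctan2((t-h)[0],(t-h)[1]))
b=cv2.imread("pics/side0.png")
u,v=[int(x) for x in proj("side",s)];print(proj("side",s),proj("side",t))
B=cv2.resize(b[v-30:v+30,u-50:u+50],(800,480),interpolation=cv2.INTER_CUBIC);cv2.imwrite("pics/c2.png",B);print(u-50,v-30)
```

```text
[504.73118416  25.64282277 102.        ] [506.08618556  24.51714955 118.        ] [576.41276037  73.10561345  91.        ] 85.97072099117824 opening 0.9859384669921573
(np.float64(266.61914105568553), np.float64(194.7394155444957)) (np.float64(240.12698154332483), np.float64(199.45604754660098))
216 164
```

View pics/c2.png

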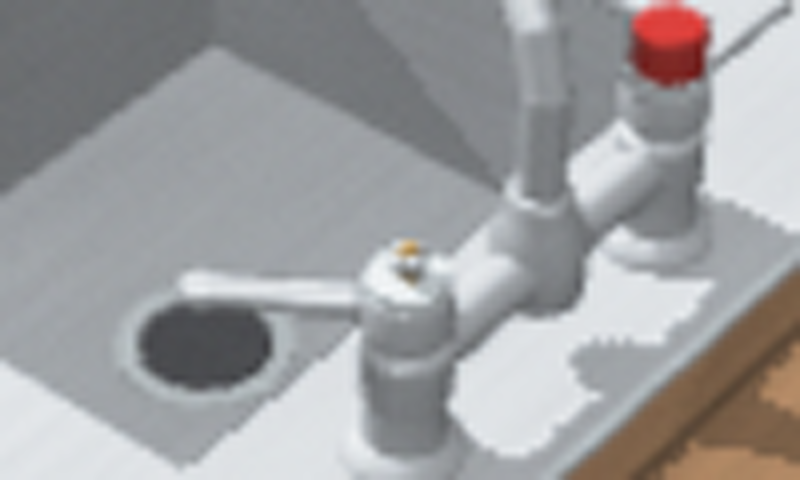

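```bash
python3 -m crank '[[[0,6,-4,-2.4,-8],[0,12,-8,-2.4,-16],[0,17,-12,-2.4,-24],[0,22,-16,-2.4,-32],[0,27,-20,-2.4,-40],[0,32,-24,-2.4,-48],[0,37,-27,-2.4,-56],[0,42,-30,-2.4,-64],[0,46,-33,-2.4,-70],[0,50,-36,-2.4,-75.5]]]'; python3 -c "
from h import *
st();shift([576,26,200]);shift([576,26,74])"
```

```text
time: 1.1
tool_pos: [449.7, -124.0, 250.5]
tcp_rot: [-3.141, 0.0, 1.575]
contact_force: [0.1, -0.7, 0.6]
grip_width: 16.5
finger_force: 0.0
{'time': np.float64(1.1), 'tool_pos': array([ 449.675, -123.978,  250.481]), 'tcp_rot': array([-3.141,  0.   ,  1.575]), 'contact_force': array([ 0.054, -0.7  ,  0.559]), 'grip_width': np.float64(16.462), 'finger_force': np.float64(0.0), 'joint_positions': array([-0.433,  0.215,  1.634, -0.   ,  1.293, -0.437])}
shift cm [14.95 12.69  5.04]
shift cm [14.95 12.69 17.64]
```

```bash
python3 -m crank '[[[0,0,0,0,0],[0,0,0,0,0],[0,0,0,0,0],[0,0,0,0,0],[0,0,0,0,0],[0,0,0,0,0],[0,0,0,0,0],[0,0,0,0,0],[0,0,0,0,0],[0,0,0,0,0]]]'; python3 -c "
from h import *
st();shift([576,26,200]);shift([576,26,74])"
```

```text
time: 2.1
tool_pos: [448.8, -125.9, 250.6]
tcp_rot: [3.142, 0.0, 1.57]
contact_force: [0.3, 0.2, 0.3]
grip_width: 0.2
finger_force: 0.0
{'time': np.float64(2.1), 'tool_pos': array([ 448.781, -125.891,  250.565]), 'tcp_rot': array([3.142, 0.   , 1.57 ]), 'contact_force': array([0.326, 0.163, 0.255]), 'grip_width': np.float64(0.242), 'finger_force': np.float64(0.0), 'joint_positions': array([-0.438,  0.214,  1.635, -0.   ,  1.293, -0.438])}
shift cm [15.19 12.72  5.06]
shift cm [15.19 12.72 17.66]
```

```bash
python3 -m crank '[[[0,3,2.5,0,0],[0,6,5,0,0],[0,9,7.5,0,0],[0,12,10,0,0],[0,14,11.7,0,0],[0,15.2,12.7,0,0],[0,15.2,12.7,3,0],[0,15.2,12.7,6,0],[0,15.2,12.7,9,0],[0,15.2,12.7,12,0]]]'; python3 -c "
from h import *
st();shift([576,26,74])"
```

```text
time: 3.1
tool_pos: [575.8, 26.3, 129.4]
tcp_rot: [3.141, 0.0, 1.571]
contact_force: [1.4, 0.2, -0.7]
grip_width: 0.2
finger_force: 0.0
{'time': np.float64(3.1), 'tool_pos': array([575.775,  26.269, 129.378]), 'tcp_rot': array([3.141, 0.   , 1.571]), 'contact_force': array([ 1.413,  0.174, -0.653]), 'grip_width': np.float64(0.229), 'finger_force': np.float64(0.0), 'joint_positions': array([-0.087,  0.525,  1.515, -0.   ,  1.101, -0.087])}
shift cm [-0.03  0.02  5.54]
```

```bash
python3 -m crank '[[[0,0,0,2,0],[0,0,0,4,0],[0,0,0,5.5,0],[0,0,0,5.5,0],[0,0,0,5.5,0],[0,0.5,-0.3,5.5,0],[0,1.1,-0.7,5.5,0],[0,1.6,-0.85,5.5,0],[0,2.2,-1.0,5.5,0],[0,2.2,-1.0,5.5,0]]]'; python3 -c "
from h import *
st();shot('top','t1');o=bot.get_obs();u,v=proj('top',o['tool_pos']);a=cv2.imread('pics/t1.png');cv2.imwrite('pics/c3.png',cv2.resize(a[140:230,200:320],(800,600),interpolation=cv2.INTER_CUBIC))"
```

```text
time: 4.1
tool_pos: [566.0, 48.4, 76.3]
tcp_rot: [3.14, 0.001, 1.572]
contact_force: [0.4, -3.3, 0.9]
grip_width: 0.4
finger_force: 1.2
{'time': np.float64(4.1), 'tool_pos': array([565.997,  48.389,  76.294]), 'tcp_rot': array([3.140e+00, 1.000e-03, 1.572e+00]), 'contact_force': array([ 0.397, -3.281,  0.915]), 'grip_width': np.float64(0.371), 'finger_force': np.float64(1.206), 'joint_positions': array([-4.900e-02,  5.760e-01,  1.596e+00, -1.000e-03,  9.680e-01,
       -4.900e-02])}
```

View pics/c3.png

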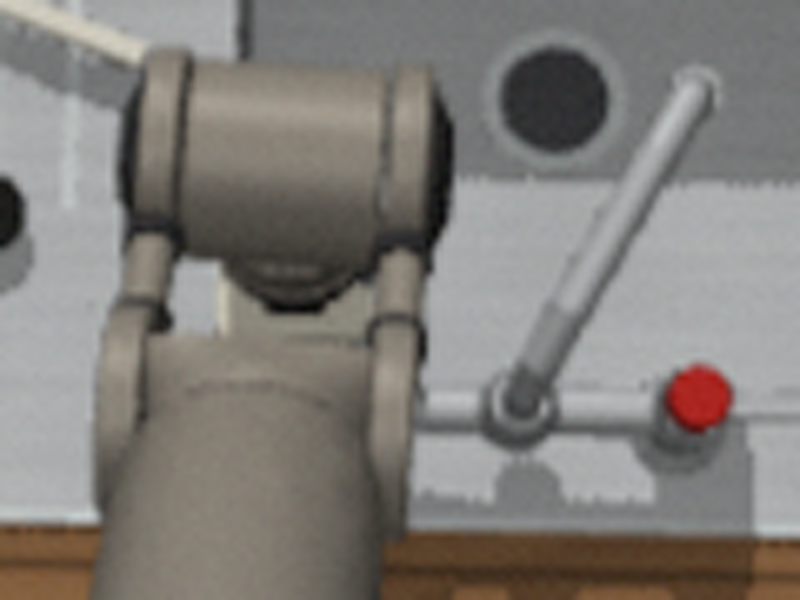

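The arm hides the tap in this picture, but it is clear of the spout (upright at crop pixel (520,400)). The 3.3 N reading shows the fingers are pushing the lever. I'll carry on along the arc.

```bash
python3 -m crank '[[[0,0.6,-0.3,0,0],[0,1.2,-0.6,0,0],[0,1.7,-1.0,0,0],[0,2.2,-1.4,0,0],[0,2.7,-1.9,0,0],[0,3.1,-2.4,0,0],[0,3.4,-2.8,0,0],[0,3.6,-3.1,0,0],[0,3.7,-3.3,0,0],[0,3.7,-3.3,0,0]]]'; python3 -m crank '[[[0,3.7e-9,-0.05,0,0],[0,0,-0.1,0,0],[0,0,-0.15,0,0],[0,0,-0.2,0,0],[0,0,-0.25,0,0],[0,0,-0.25,0,0],[0,0,-0.25,0,0],[0,0,-0.25,0,0],[0,0,-0.25,0,0],[0,0,-0.25,0,0]]]'
```

```text
time: 5.15
tool_pos: [532.4, 85.4, 75.5]
tcp_rot: [-3.141, -0.0, 1.571]
contact_force: [1.7, -0.2, 0.0]
grip_width: 0.4
finger_force: 0.8
time: 6.15
tool_pos: [531.3, 85.4, 75.7]
tcp_rot: [3.139, -0.001, 1.57]
contact_force: [6.1, 2.7, -1.1]
grip_width: 0.5
finger_force: 3.0
```

```bash
python3 -m crank '[[[0,0,-0.1,0,0],[0,0,-0.2,0,0],[0,0,-0.3,0,0],[0,0,-0.3,0,0],[0,0,-0.3,0,0],[0,0,-0.3,0,0],[0,0,-0.3,0,0],[0,0,-0.3,0,0],[0,0,-0.3,0,0],[0,0,-0.3,0,0]]]'
```

```text
time: 7.15
tool_pos: [531.1, 85.4, 76.0]
tcp_rot: [3.133, -0.001, 1.57]
contact_force: [14.7, 3.9, -7.2]
grip_width: 0.5
finger_force: 6.9
```

```bash
python3 -m crank '[[[0,0,1.5,0,0],[0,0,4,0,0],[0,0,4,-4,0],[0,0,4,-8,0],[0,0,4,-11,0],[0.5,3,4,-11,-8],[0.5,7,3,-11,-16],[0.5,11,2,-11,-24],[0.5,15,1,-11,-32],[0.5,19,0,-11,-40]]]'; python3 -c "
from h import *
shot('top','t2');st();shift([511.5,422.5,100]);a=cv2.imread('pics/t2.png');cv2.imwrite('pics/c4.png',cv2.resize(a[160:235,220:320],(800,600),interpolation=cv2.INTER_CUBIC))"
```

```text
time: 8.15
tool_pos: [525.6, 276.0, 184.8]
tcp_rot: [-3.138, -0.001, 2.274]
contact_force: [0.6, 0.7, 0.4]
grip_width: 36.1
finger_force: 0.0
{'time': np.float64(8.2), 'tool_pos': array([523.527, 281.75 , 184.82 ]), 'tcp_rot': array([-3.14 , -0.004,  2.285]), 'contact_force': array([-2.669,  3.84 , -0.59 ]), 'grip_width': np.float64(39.855), 'finger_force': np.float64(0.0), 'joint_positions': array([ 0.363,  0.504,  1.386,  0.003,  1.255, -0.352])}
shift cm [11.39  8.33  8.51]
```

View pics/c4.png

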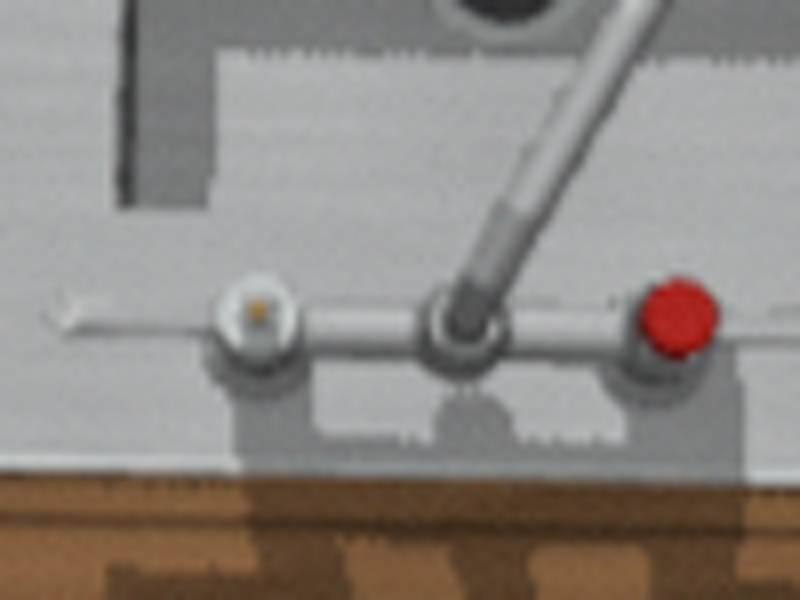

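The cold lever now lies along +y: its tip is at crop pixel (65,315), level with the hub at (257,317), and the hot lever is unmoved. Next is the cap.

```bash
python3 -m crank '[[[0.8,3,2,0,-8],[0.8,6,4,0,-16],[0.8,9,6,2,-24],[0.8,11,7.5,4,-32],[0.8,12.3,8.3,6,-40],[0.8,12.3,8.3,8.5,-48],[0.8,12.3,8.3,8.5,-50],[0.8,12.3,8.3,8.5,-50],[0.8,12.3,8.3,8.5,-50],[0.8,12.3,8.3,8.5,-50]]]'; python3 -c "
from h import *
st();shift([511.5,422.5,7])"
```

```text
time: 9.2
tool_pos: [512.2, 422.5, 101.1]
tcp_rot: [3.141, 0.001, 3.14]
contact_force: [-0.0, 0.8, 0.1]
grip_width: 73.5
finger_force: 0.0
{'time': np.float64(9.2), 'tool_pos': array([512.151, 422.455, 101.144]), 'tcp_rot': array([3.141e+00, 1.000e-03, 3.140e+00]), 'contact_force': array([-0.04 ,  0.816,  0.071]), 'grip_width': np.float64(73.497), 'finger_force': np.float64(0.0), 'joint_positions': array([ 0.574,  0.703,  1.265, -0.   ,  1.173, -0.995])}
shift cm [0.07 0.   9.41]
```

```bash
python3 -m crank '[[[0.8,0.05,0,3,0],[0.8,0.05,0,6,0],[0.8,0.05,0,8,0],[0.8,0.05,0,9.3,0],[0.8,0.05,0,9.3,0],[0,0.05,0,9.3,0],[0,0.05,0,9.3,0],[0,0.05,0,9.3,0],[0,0.05,0,9.3,0],[0,0.05,0,9.3,0]]]'; python3 -m crank '[[[0,0,0,0,0],[0,0,0,0,0],[0,0,0,0,0],[0,0,0,0,0],[0.7,0,0,0,0],[0.7,0,0,0,0],[0.7,0,0,0,0],[0.7,0,0,0,0],[0.7,0,0,0,0],[0.7,0,0,0,0]]]'
```

```text
time: 10.2
tool_pos: [511.6, 422.8, 8.0]
tcp_rot: [3.141, 0.001, 3.141]
contact_force: [0.6, -0.9, 0.9]
grip_width: 38.1
finger_force: 0.0
time: 11.2
tool_pos: [511.4, 422.6, 7.4]
tcp_rot: [-3.141, -0.0, 3.141]
contact_force: [-0.4, -0.5, 0.0]
grip_width: 64.0
finger_force: 0.0
```

```bash
python3 -m crank '[[[0.7,0,0,0,8.5],[0.7,0,0,0,17],[0.7,0,0,0,25.5],[0.7,0,0,0,34],[0.7,0,0,0,42.5],[0.7,0,0,0,51],[0.7,0,0,0,59.5],[0.7,0,0,0,68],[0.7,0,0,0,76.5],[0.7,0,0,0,85]]]'; python3 -m crank '[[[0.7,0,0,0,5],[0,0,0,0,5],[0,0,0,0,5],[0,0,0,0,5],[0,0,0,0,5],[0,0,0,0,5],[0,0,0,0,5],[0,0,0,0,5],[0,0,0,0,5],[0,0,0,0,5]]]'; python3 -c "
from h import *
st();shift([505.2,25.2,180])"
```

```text
time: 12.2
tool_pos: [511.4, 422.6, 7.5]
tcp_rot: [3.142, 0.0, 1.652]
contact_force: [-0.2, 0.1, 0.1]
grip_width: 64.3
finger_force: 0.0
time: 13.2
tool_pos: [511.5, 422.6, 7.5]
tcp_rot: [3.142, 0.0, 1.571]
contact_force: [0.5, 0.9, -0.4]
grip_width: 33.0
finger_force: 30.0
{'time': np.float64(13.2), 'tool_pos': array([511.454, 422.623,   7.514]), 'tcp_rot': array([3.142, 0.   , 1.571]), 'contact_force': array([ 0.519,  0.923, -0.371]), 'grip_width': np.float64(33.034), 'finger_force': np.float64(30.0), 'joint_positions': array([ 0.575,  0.81 ,  1.339, -0.   ,  0.993,  0.576])}
shift cm [-39.74  -0.62 -17.24]
```

```bash
python3 -m crank '[[[0,0,0,-4,0],[0,0,0,-8,0],[0,0,0,-12,0],[0,-3,0,-15,0],[0,-7,0,-16,0],[0,-11,0,-16,0],[0,-15,0,-16,0],[0,-19,0,-16,0],[0,-23,0,-16,0],[0,-26,0,-16,0]]]'; python3 -m crank '[[[0,-3,0,0,0],[0,-6,0,0,0],[0,-9,0,0,0],[0,-11,-0.3,0,0],[0,-12.5,-0.6,0,0],[0,-13.4,-0.6,0,0],[0,-13.7,-0.6,0,0],[0,-13.7,-0.6,0,0],[0,-13.7,-0.6,0,0],[0,-13.7,-0.6,0,0]]]'; python3 -c "
from h import *
st();shift([505.2,25.2,130]);b,_=shot('side','s1');u,v=[int(x) for x in proj('side',[505,25,130])];print(u,v)
cv2.imwrite('pics/c5.png',cv2.resize(b[v-40:v+35,u-50:u+50,::-1],(800,600),interpolation=cv2.INTER_CUBIC))"
```

```text
time: 14.2
tool_pos: [511.1, 160.5, 167.7]
tcp_rot: [3.142, 0.0, 1.57]
contact_force: [-0.0, 0.2, -0.1]
grip_width: 33.5
finger_force: 30.0
time: 15.2
tool_pos: [505.4, 26.3, 167.5]
tcp_rot: [-3.142, -0.0, 1.571]
contact_force: [-1.9, 0.3, -0.3]
grip_width: 33.5
finger_force: 30.0
{'time': np.float64(15.2), 'tool_pos': array([505.366,  26.313, 167.502]), 'tcp_rot': array([-3.142, -0.   ,  1.571]), 'contact_force': array([-1.866,  0.326, -0.282]), 'grip_width': np.float64(33.527), 'finger_force': np.float64(30.0), 'joint_positions': array([-0.1  ,  0.365,  1.666,  0.   ,  1.111, -0.1  ])}
shift cm [-0.11 -0.02  3.75]
266 192
```

View pics/c5.png

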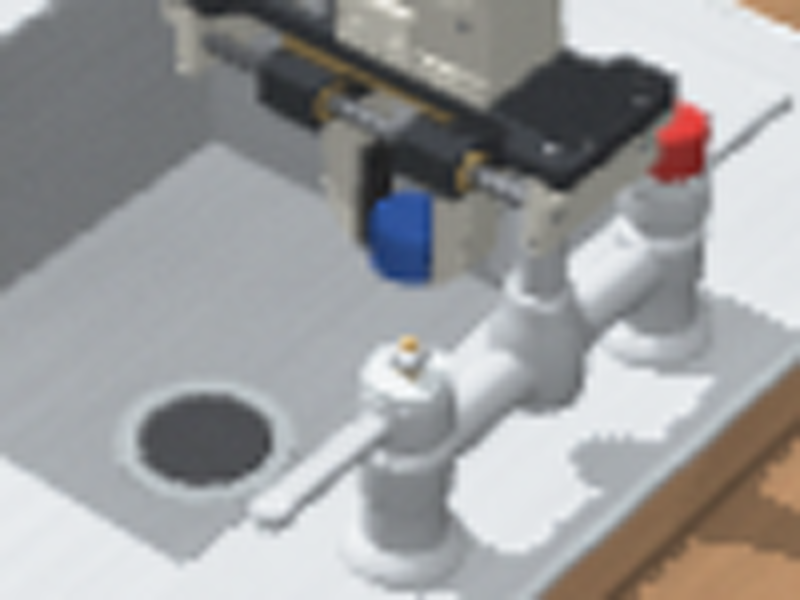

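The cap hangs level in the fingers at crop pixel (405,235), above the stud at (409,343), and the lever is shut. Descending to just above where the balls start to resist.

```bash
python3 -m crank '[[[0,-0.1,0,1,0],[0,-0.1,0,2,0],[0,-0.1,0,3,0],[0,-0.1,0,4,0],[0,-0.1,0,4.4,0],[0,-0.1,0,4.6,0],[0,-0.1,0,4.75,0],[0,-0.1,0,4.85,0],[0,-0.1,0,4.85,0],[0,-0.1,0,4.85,0]]]'
```

```text
time: 16.25
tool_pos: [505.5, 24.6, 119.3]
tcp_rot: [3.141, 0.0, 1.571]
contact_force: [-0.8, -0.0, -0.3]
grip_width: 33.1
finger_force: 30.0
```

```bash
python3 -m crank '[[[0,0,0,0.05,0],[0,0,0,0.1,0],[0,0,0,0.15,0],[0,0,0,0.2,0],[0,0,0,0.25,0],[0,0,0,0.3,0],[0,0,0,0.3,0],[0,0,0,0.3,0],[0,0,0,0.3,0],[0,0,0,0.3,0]]]'
```

```text
time: 17.25
tool_pos: [506.6, 24.3, 116.9]
tcp_rot: [3.138, 0.001, 1.57]
contact_force: [3.1, -0.9, 5.7]
grip_width: 33.8
finger_force: 30.0
```

```bash
python3 -m crank '[[[0,0,0.08,0.05,0],[0,0,0.1,0.15,0],[0,0,0.1,0.25,0],[0,0,0.1,0.35,0],[0,0,0.1,0.45,0],[0,0,0.1,0.55,0],[0,0,0.1,0.65,0],[0,0,0.1,0.75,0],[0,0,0.1,0.8,0],[0,0,0.1,0.8,0]]]'
```

```text
time: 18.25
tool_pos: [506.1, 24.5, 107.3]
tcp_rot: [-3.141, 0.0, 1.571]
contact_force: [2.6, -3.2, -6.9]
grip_width: 33.1
finger_force: 30.0
```

The balls are now pulling the cap down (-6.9 N), so it has clicked. Now seating it and pressing.

```bash
python3 -m crank '[[[0,0,0,0.05,0],[0,0,0,0.1,0],[0,0,0,0.15,0],[0,0,0,0.2,0],[0,0,0,0.25,0],[0,0,0,0.3,0],[0,0,0,0.35,0],[0,0,0,0.4,0],[0,0,0,0.4,0],[0,0,0,0.4,0]]]'
```

```text
time: 19.25
tool_pos: [506.4, 24.7, 105.3]
tcp_rot: [3.141, 0.0, 1.571]
contact_force: [-2.6, -1.6, 11.0]
grip_width: 33.5
finger_force: 30.0
```

```bash
python3 -m crank '[[[0,0,0,0.05,0],[0,0,0,0.1,0],[0,0,0,0.15,0],[0,0,0,0.15,0],[0,0,0,0.15,0],[0,0,0,0.15,0],[0,0,0,0.15,0],[0,0,0,0.15,0],[0,0,0,0.15,0],[0,0,0,0.15,0]]]'; python3 -c "
from h import *
b,_=shot('side','s2');st();u,v=[int(x) for x in proj('side',[505,25,130])]
cv2.imwrite('pics/c6.png',cv2.resize(b[v-40:v+35,u-50:u+50,::-1],(800,600),interpolation=cv2.INTER_CUBIC))"
```

```text
time: 20.25
tool_pos: [506.4, 24.7, 105.1]
tcp_rot: [3.14, 0.0, 1.571]
contact_force: [-5.9, -2.9, 22.7]
grip_width: 33.4
finger_force: 30.1
{'time': np.float64(20.3), 'tool_pos': array([506.433,  24.687, 105.138]), 'tcp_rot': array([3.14 , 0.   , 1.571]), 'contact_force': array([-6.965, -2.404, 22.493]), 'grip_width': np.float64(33.37), 'finger_force': np.float64(30.083), 'joint_positions': array([-0.102,  0.444,  1.742, -0.   ,  0.955, -0.102])}
```

View pics/c6.png

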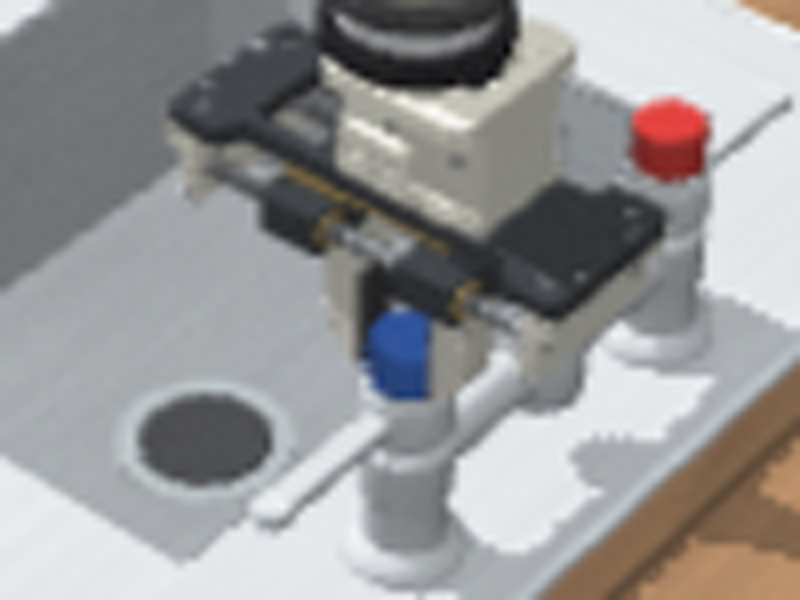

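The cap sits flush on the hub at crop pixel (400,390), with no gap. The lever is still shut, with its tip at (268,510), and the push is steady at about 22 N. Handing in.

```bash
python3 -c "
from plant import bot
print(bot.close_job())"
```

```text
the job is handed in; nothing more can be done
None
```

I turned the cold lever fully shut, then pressed the blue cap on until it clicked and sat flush; I handed the job in at 20.3 s, still pressing it with about 22 N, hot lever shut and nothing else touched.

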